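# Free the jammed spacer hopper and let it down

## Robot

A 6-joint arm with a two-finger parallel gripper is mounted at the origin on a cart in front of the work surface, level with it; the furniture and walls round the work are solid. World frame = base frame: x ahead of the robot, y to its left, z up, the work surface at z = 0. Lengths are in m, angles in rad, forces in N, time in s.
With the tool pointing down it reaches from about 0.3 to 1 m from the base axis. Payload 5.1 kg.
Tool frame: the origin (TCP) lies where the fingers leave the gripper's body, on its centre line; the fingertips stand 78 mm ahead of it and the grasp point (between the pads) lies 59 mm ahead of it; y points along the fingers, x is the direction in which the jaws open and shut, and the axes are right-handed (so a half turn about y gives the same grasp; the last joint's range is limited). The gripper opens to 95 mm and grips with 3 to 60 N. Pads are 20 mm wide; open, the fingers measure 119 mm over their backs; the gripper's body (75 mm by 180 mm) begins 59 mm behind the grasp point.
Start: joints at [-1.376, 0.124, 1.65, -0, 1.367, -0.083], TCP at [0.178, -0.625, 0.292] pointing down, gripper open.
Joint ranges: [-2.61, 2.61], [-1.02, 2.33], [0.03, 2.71], [-1.35, 4.49], [0.32, 2.68], [-2.91, 2.91]. Speed limits (rad/s): [2.57, 2.57, 3.14, 3.14, 3.14, 3.14].

## Interface

Orientations are given as a unit quaternion [w, x, y, z].
In Python, from rig import arm gives the robot as it stands.
- The arm moves only by the tool play_rows, never from a script. Its arguments are lists of equal length, an entry for each row: "travel": the shift along the world's x, y, z in cm, a list of three; "twist": the turn about the world's z in rad. A call has 1 to 20 rows; each row is the pose to reach, as a shift and turn from the pose commanded when the call began; what a row does not reach only later rows make up. A row lasts 1/8 s, in which the tool goes at most 62.5 mm and 10.7 degrees, less where a joint would pass 70% of its speed; a pose out of reach is approached as far as the arm can. A call with a gripper value outside its range is refused whole. "claw" is the opening, from 0 (shut) to 1 (fully open), set as the call begins (left out, the last holds). The fingers move at their own pace and stop on an object; "grip_force" is the grip in N (left out, the last holds). Time passes only in rows, so rows that repeat a pose let the fingers close. It gives the time, the measured TCP pose, the force and the opening at its end, in the units of the state.
- arm.observe(): the state, without advancing time (a new reading comes with each control period).
- arm.grab_frame(name): name is "side" or "top" or "wrist"; returns a dict with "img" (400x640x3 uint8, red, green, blue), "z_map" (400x640 float32, m along the optical axis (not along the pixel's ray), 0 where there is no reading), "fovy" (degrees; the focal length in pixels is half the picture's height over the tangent of half this angle, whatever the lens; pixels are square), "cx", "cy" (the principal point, pixels), "origin" and "rotation" of the camera in the world; the wrist camera has in their place "mount" (4x4, takes a point from camera to tool coordinates, whose origin is the TCP and whose axes are the tool frame's). Camera axes: x right, y down, z forward; pixel columns grow to the right and rows downward; lengths in m; the calibration is good to about 2 mm. The wrist camera is an equidistant fisheye: a pixel r from the principal point sees the ray r / f radians off the axis. A picture is of the moment at which its call begins: read the wrist's pose just before it.
- arm.sign_off(): hands the job in, once; it reports no verdict.
The state is a dict: "t": time; "joint_pos": joint angles; "joint_vel": joint speeds; "joint_efforts": joint torques, N m; "position": TCP position; "tool_rot": TCP orientation; "ft_force": force on the tool from outside, world axes, zero at the start; "ft_torque": the same for the moment, N m; "finger_gap": opening from 0.0 (shut) to 1.0 (fully open).
Only numpy, scipy, OpenCV 4.12 (cv2) and the standard library are available. Lean on these libraries where they do the work, as an engineer would, in place of code of your own. Each camera call takes 0.05 s, during which the arm holds its last target.

## Task

A cardboard spacer has lodged across the neck of the tilted white hopper. Take the tapping bar and give the side of the neck quick taps with its nylon tip until all three spacers have slid out into the blue tray; then lift the red pawl with the bar, keep it up while the hopper sinks level, let it drop, and lay the bar flat on the worktop. Use only the bar, keep your hand off the hopper and the spacers, and do not knock over the sanitiser bottle or the clear bottle behind the hopper.

Things in the scene. Friction and masses are not known exactly. Their poses are not given: they have to be found in the camera images.
- stand: Fixed steel base, 120 x 190 x 12 mm. Origin on the worktop under the hopper's tilt axis; x points to the hopper's back, away from neck and tray, y to the side that is tapped, z up. On rubber buffers it carries a grey fork (cheeks at y = +-78 mm, 8 mm thick, up to z = 185 mm) that gives sideways along y by up to 12 mm (0.6 N per mm) and comes back by itself.
- hopper: White open-topped hopper, 175 x 120 x 50 mm. Origin on its tilt axis (along the stand's y), 165 mm over the worktop; its x runs along its floor to the back, z is square to the floor. Found tilted 0.68 rad, its covered neck (40 mm long, 60 wide outside, 52 inside) pointing down at the tray. A pawl holds it; freed, it sinks slowly by its own weight to within 0.02 rad of level in about 2 s.
- tap_spot (a point): Middle of the outer face of the neck's side wall on the stand's +y side, 39 mm long (along the hopper's x), 34 mm high, free in front: tap here towards the stand's -y. A brisk tap (0.2 m/s, pushing the neck 5 to 8 mm, then back at once) shifts the jammed spacer a few mm to the tapped side; 2 to 6 taps free it, slow pushing does little.
- pawl: Steel ratchet pawl on the hopper's +y side. Origin on its pivot, 62 mm behind, 58 mm above and 66 mm to the +y side of the tilt axis; axes as the stand's when down (tilt of z = 0). It reaches 125 mm from the pivot towards the stand's -x. It clears the ratchet tooth once lifted 0.16 rad (teeth every 0.35 rad of hopper tilt), opens to 0.8 rad, needs 1 to 3 N at the tab and falls back when let go.
- pawl_tab (a point): Middle of the underside of the pawl's red tab, a level plate 34 mm (along the stand's x) by 44 mm (along y), 6 mm thick; its outer end is 20 mm further out (+y). Lift it from below by 25 to 40 mm straight up. The 60 mm below it are free from the +y side as far in as 8 mm past this point (towards -y).
- spacer_tray: Blue open tray fixed under the spout, 150 (x) x 170 (y) mm, rim 55 mm high. Origin under its middle, axes as the stand's.
- spacer_a: Cardboard spacer 64 x 18 x 20 mm (own x, y, z), origin in the middle of its underside: the one that lies across the mouth of the neck.
- spacer_b: Like spacer_a; lies lengthwise behind it.
- spacer_c: Like spacer_b, beside it.
- tapping_bar: Loose tapping bar, 190 mm long, 130 to 200 g, lying flat: black grip 100 x 22 x 28 mm (x, y, z), 12 mm steel rod, white nylon tip 28 mm thick and 24 mm long. Origin in the middle of its length on the worktop; own x points along the bar to the nylon tip, z up.
- bar_grip (a point): Middle of the bar's black grip, 14 mm over its underside, 140 mm behind the end of the nylon tip and 50 mm from the other end; take it across its 22 mm.
- bar_tip (a point): Centre of the nylon tip's end face, on the bar's axis.
- sanitiser: White squeeze bottle with a red spout, 58 mm wide, 174 mm tall, standing left of the hopper by the filled bottle; origin under its middle.
- bottle_a: Empty clear bottle, 68 mm wide, 170 mm tall, standing behind the hopper at the right; origin under its middle.
Mind the look-alikes: they are no part of the job. What is shaped like the spacer_a but orange or pink is not meant.

How it is judged:
By the outcome, as a careful person would: the job done as asked, in the order asked, and still so for the second after the job is handed in, with the robot touching nothing.
It also fails if it takes over 58 s, if anything falls off the work surface, if the arm or the gripper's body presses on something with over 40 N, if the wrist force passes 120 N, or if a joint passes its speed limit or range.

## Working session

There is one attempt and no reset: what is moved stays moved. The work goes in short steps, Python scripts to look and compute and a tool call to move; the robot and the scene stay as the last step left them, time stands still between calls to the robot, and variables do not carry over. Pictures are saved under pics/ and viewed, and the job is handed in when it is done.

Besides the shell and the picture viewer there is one more tool, called by a JSON object that holds its "name" and its "arguments". play_rows: Moves the arm, as the interface text tells. Its arguments: {"type":"object","properties":{"travel":{"type":"array"},"twist":{"type":"array"},"claw":{"type":"number"},"grip_force":{"type":"number"}},"required":["travel","twist"]}

```bash
ls; mkdir -p pics; cat > h.py <<'E'
import numpy as np, cv2
from rig import arm
def save(n,fn):
    f=arm.grab_frame(n); cv2.imwrite(f'pics/{fn}.png',cv2.cvtColor(f['img'],cv2.COLOR_RGB2BGR)); np.savez(f'pics/{fn}.npz',**f); return f
def load(fn): 
    d=np.load(f'pics/{fn}.npz'); return {k:d[k] for k in d}
def foc(f): return 200/np.tan(np.radians(float(f['fovy']))/2)
def pt(f,u,v,z=None):
    z=f['z_map'][int(v),int(u)] if z is None else z
    F=foc(f); c=np.array([(u-f['cx'])/F,(v-f['cy'])/F,1])*z
    return f['rotation']@c+f['origin']
def onz(f,u,v,h):
    F=foc(f); d=f['rotation']@np.array([(u-f['cx'])/F,(v-f['cy'])/F,1]); o=f['origin']
    return o+d*(h-o[2])/d[2]
def cloud(f):
    F=foc(f); v,u=np.mgrid[:400,:640]; z=f['z_map']
    c=np.stack([(u-f['cx'])/F*z,(v-f['cy'])/F*z,z],-1); return c@np.array(f['rotation']).T+f['origin']
E
python3 - <<'E'
from h import *
print(arm.observe())
for n in ['side','top','wrist']:
    f=save(n,n+'0'); print(n,f['fovy'],f['cx'],f['cy'],f.get('origin'),f.get('rotation'),f.get('mount'))
E
```

```text
pics
{'t': 0.0, 'joint_pos': array([-1.37560711e+00,  1.24504463e-01,  1.65166069e+00,  5.51157568e-06,
        1.36751428e+00, -8.25859836e-02]), 'joint_vel': array([-0.00022473, -0.00108804, -0.00125492,  0.00021613,  0.00030453,
        0.00221053]), 'joint_efforts': array([ 1.64660392e-03, -4.17602277e+01, -3.59927809e+01,  7.75973964e-02,
        4.91527515e-02, -1.69430800e-04]), 'position': array([ 0.17812901, -0.62461463,  0.29099518]), 'tool_rot': array([ 0.56489845, -0.56391258,  0.42651359, -0.42541568]), 'ft_force': array([-0.53229842,  0.77298152, -0.48890147]), 'ft_torque': array([-0.01377981, -0.07815708,  0.02961477]), 'finger_gap': 0.9990633097035196}
side 45.630983312269855 322.025355081485 196.4413231070283 [0.24701821 1.06593144 0.7886643 ] [ 0.08313406 -0.15674218  0.86563679 -0.46818113] None
top 45.141448930241644 326.12533680969847 195.37837345661274 [0.4488945  0.16048255 1.44879279] [ 0.03049857 -0.70318786  0.70945616 -0.03561784] None
wrist 65.70646984690485 321.9162597837385 194.58913684189258 None None [[ 9.99999236e-01  6.08728407e-04  1.07600876e-03  8.78504685e-04]
 [-8.82760799e-04 -2.57740946e-01  9.66213654e-01 -9.22347540e-02]
 [ 8.65493215e-04 -9.66213866e-01 -2.57740211e-01  7.31909442e-02]
 [ 0.00000000e+00  0.00000000e+00  0.00000000e+00  1.00000000e+00]]
```

```bash
sed -i 's/^from rig import arm/from rig import arm\nfrom scipy.spatial.transform import Rotation as Ro\ndef q2r(q): return Ro.from_quat([q[1],q[2],q[3],q[0]]).as_matrix()/' h.py
sed -i "s/return f\$/return f/; s/d=np.load(f'pics\/{fn}.npz'); return {k:d\[k\] for k in d}/d=np.load(f'pics\/{fn}.npz'); d={k:d[k] for k in d}; d['rotation']=q2r(d['rotation']) if 'rotation' in d else None; return d/" h.py
python3 - <<'E'
from h import *
for n in ['side0','top0']:
    f=load(n); C=cloud(f); print(n, f['z_map'].min(), [np.round(C[v,u],3) for u,v in ((320,200),(100,300),(500,300))])
print(q2r(arm.observe()['tool_rot']).round(3))
E
```

```text
side0 0.0 [array([ 0.665, -0.043, -0.   ]), array([0.827, 0.635, 0.17 ]), array([ 0.108, -0.028, -0.204])]
top0 0.0 [array([0.571, 0.168, 0.004]), array([ 0.178,  1.22 , -0.878]), array([ 0.158, -0.683, -0.88 ])]
[[ 0.274 -0.     0.962]
 [-0.962  0.002  0.274]
 [-0.002 -1.     0.   ]]
```

View pics/side0.png

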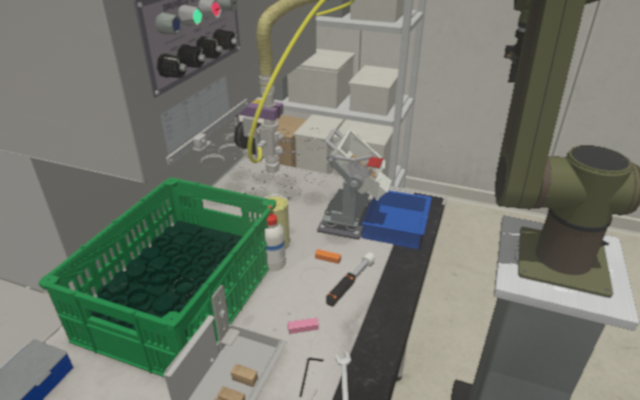

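View pics/top0.png

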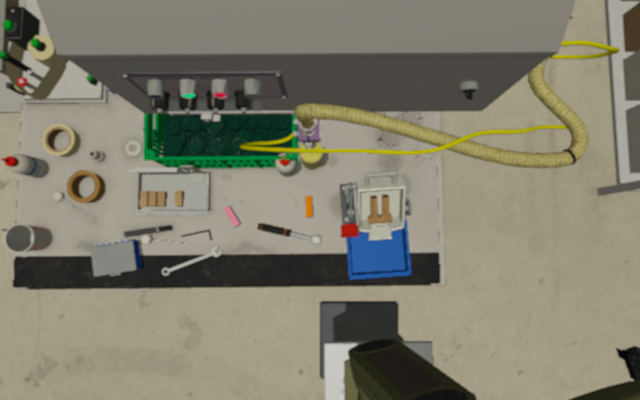

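View pics/wrist0.png

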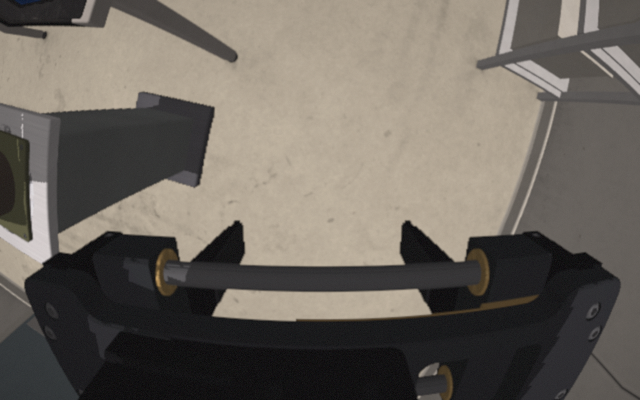

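```bash
python3 - <<'E'
from h import *
a=cv2.imread('pics/top0.png')[155:290,250:430]; cv2.imwrite('pics/t0z.png',cv2.resize(a,None,fx=4.4,fy=4.4,interpolation=cv2.INTER_CUBIC))
a=cv2.imread('pics/side0.png')[110:310,250:450]; cv2.imwrite('pics/s0z.png',cv2.resize(a,None,fx=3,fy=3,interpolation=cv2.INTER_CUBIC))
E
```

```text
(no output)
```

View pics/t0z.png

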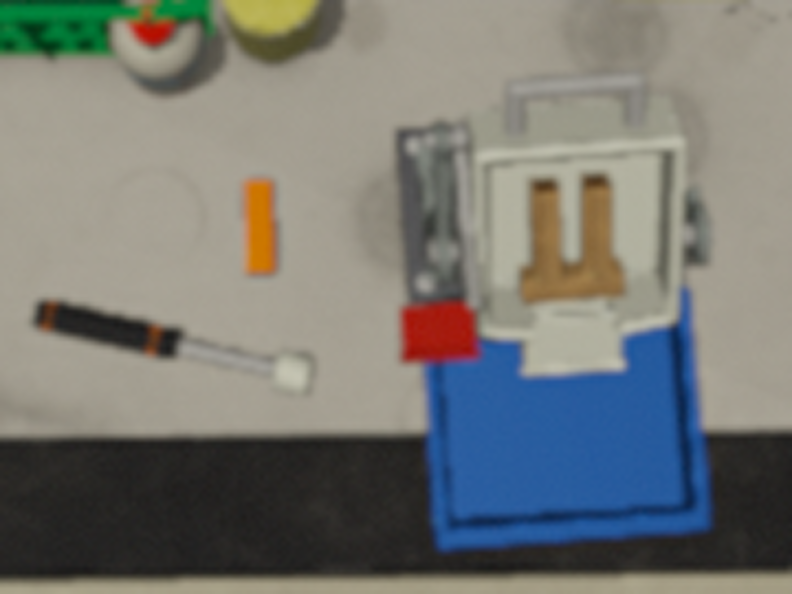

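View pics/s0z.png

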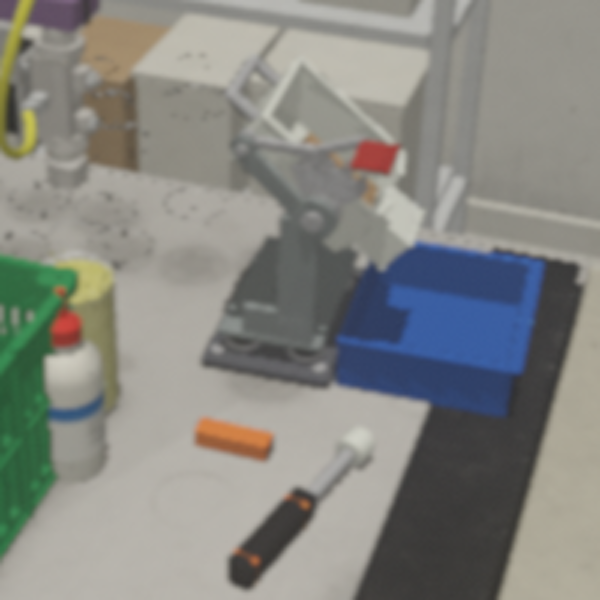

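```bash
cat > m.py <<'E'
from h import *
def masks(n):
    f=load(n); C=cloud(f); ok=f['z_map']>0
    hsv=cv2.cvtColor(f['img'],cv2.COLOR_RGB2HSV).astype(int); return f,C,ok,hsv
E
python3 - <<'E'
from m import *
for n in ['top0','side0']:
    f,C,ok,h=masks(n); H,S,V=h[...,0],h[...,1],h[...,2]
    box=(C[...,0]>.2)&(C[...,0]<.9)&(C[...,1]>-.3)&(C[...,1]<.4)
    red=ok&box&((H<6)|(H>174))&(S>150)&(V>100)&(C[...,2]>.19)&(C[...,1]<.15)
    P=C[red]; print(n,'red',len(P),P.min(0).round(3),P.max(0).round(3),np.median(P,0).round(3))
    blue=ok&box&(H>105)&(H<125)&(S>150)&(C[...,1]<.2)&(C[...,2]>.048)&(C[...,2]<.062)
    P=C[blue]; r=cv2.minAreaRect(P[:,:2].astype(np.float32)); print('tray rim',len(P),r,P[:,2].mean())
    dark=ok&box&(V<60)&(C[...,1]>.1)&(C[...,1]<.35)&(C[...,2]>.008)&(C[...,2]<.06)
    P=C[dark];
    if len(P): print('grip',len(P),cv2.minAreaRect(P[:,:2].astype(np.float32)),np.percentile(P[:,2],[5,50,95]).round(3))
    bar=ok&box&(C[...,1]>.1)&(C[...,1]<.4)&(C[...,2]>.008)&(C[...,2]<.06)&(C[...,0]<.56)
    k,l,s,c=cv2.connectedComponentsWithStats(bar.astype(np.uint8))
    for i in range(1,k):
        if s[i,4]>30:
            P=C[l==i]; print('comp',s[i],cv2.minAreaRect(P[:,:2].astype(np.float32)),P[:,2].max().round(3))
E
```

```text
top0 red 189 [0.46  0.074 0.235] [0.49  0.113 0.247] [0.475 0.095 0.242]
tray rim 502 ((0.4136459529399872, 0.0010082051157951355), (0.14394842088222504, 0.1796121448278427), 4.187269687652588) 0.05560174946736115
grip 690 ((0.5779178142547607, 0.23574760556221008), (0.5057263970375061, 0.23708520829677582), 4.4206719398498535) [0.023 0.048 0.059]
comp [305 204   9  14  98] ((0.5383935570716858, 0.20174668729305267), (0.039549775421619415, 0.022891029715538025), 4.413764953613281) 0.026
comp [258 223  63  22 414] ((0.47053229808807373, 0.2605399191379547), (0.188989520072937, 0.027213357388973236), 77.45410919189453) 0.038
side0 red 76 [0.46  0.079 0.24 ] [0.487 0.117 0.244] [0.473 0.099 0.242]
tray rim 301 ((0.4198503792285919, 0.003636278212070465), (0.1513775736093521, 0.18009112775325775), 3.1313681602478027) 0.05504878391846706
grip 479 ((0.6819955110549927, 0.30149000883102417), (0.09699985384941101, 0.43311914801597595), 89.86397552490234) [0.023 0.053 0.06 ]
comp [337 231  24   8  42] ((0.5282943248748779, 0.10369494557380676), (0.06327937543392181, 0.006992539390921593), 1.062286138534546) 0.016
comp [324 251  18  11 141] ((0.538580596446991, 0.20184361934661865), (0.026628443971276283, 0.04199536144733429), 86.01799011230469) 0.022
comp [326 252  50  54 645] ((0.47073787450790405, 0.2617378532886505), (0.19105778634548187, 0.02646433375775814), 76.9850082397461) 0.033
```

```bash
python3 - <<'E'
from m import *
for n in ['top0','side0']:
    f,C,ok,h=masks(n); H,S,V=h[...,0],h[...,1],h[...,2]
    w=ok&(C[...,0]>.38)&(C[...,0]<.75)&(C[...,1]>-.12)&(C[...,1]<.16)&(C[...,2]>.07)&(S<60)
    print(n,w.sum())
    P=C[w]; 
    out=np.zeros((400,640,3),np.uint8)
    for lo in np.arange(.07,.34,.02):
        Q=P[(P[:,2]>=lo)&(P[:,2]<lo+.02)]
        if len(Q): print(lo.round(2),len(Q),Q.min(0).round(3),Q.max(0).round(3))
f,C,ok,h=masks('side0')
# neck region grid
for v in range(165,205,3):
    print(v,[tuple((C[v,u]*1000).astype(int)) for u in range(360,396,4)])
E
```

```text
top0 14465
0.07 12 [0.533 0.087 0.07 ] [0.578 0.091 0.088]
0.09 17 [ 0.471 -0.07   0.091] [0.551 0.091 0.11 ]
0.11 153 [ 0.452 -0.11   0.11 ] [0.749 0.055 0.13 ]
0.13 548 [ 0.452 -0.109  0.13 ] [0.736 0.091 0.15 ]
0.15 425 [ 0.473 -0.078  0.15 ] [0.569 0.093 0.17 ]
0.17 482 [ 0.473 -0.077  0.17 ] [0.584 0.093 0.19 ]
0.19 146 [ 0.493 -0.066  0.19 ] [0.611 0.092 0.21 ]
0.21 349 [ 0.518 -0.052  0.21 ] [0.611 0.098 0.23 ]
0.23 517 [ 0.487 -0.049  0.23 ] [0.622 0.095 0.25 ]
0.25 141 [ 0.574 -0.046  0.25 ] [0.622 0.061 0.259]
side0 5026
0.07 79 [0.518 0.082 0.07 ] [0.55  0.094 0.09 ]
0.09 115 [0.467 0.03  0.09 ] [0.551 0.095 0.11 ]
0.11 253 [ 0.449 -0.118  0.11 ] [0.742 0.159 0.13 ]
0.13 360 [ 0.454 -0.119  0.13 ] [0.749 0.16  0.15 ]
0.15 283 [ 0.471 -0.054  0.15 ] [0.561 0.096 0.17 ]
0.17 460 [ 0.477 -0.054  0.17 ] [0.591 0.098 0.19 ]
0.19 510 [ 0.484 -0.054  0.19 ] [0.603 0.096 0.21 ]
0.21 417 [ 0.496 -0.053  0.21 ] [0.608 0.1   0.23 ]
0.23 349 [ 0.455 -0.053  0.23 ] [0.615 0.117 0.25 ]
0.25 58 [ 0.605 -0.023  0.25 ] [0.619 0.056 0.255]
165 [(np.int64(513), np.int64(79), np.int64(214)), 
[... 5180 characters left out ...]
t64(13)), (np.int64(499), np.int64(-14), np.int64(53)), (np.int64(500), np.int64(-72), np.int64(17)), (np.int64(489), np.int64(-74), np.int64(17)), (np.int64(477), np.int64(-74), np.int64(21)), (np.int64(466), np.int64(-76), np.int64(22)), (np.int64(455), np.int64(-80), np.int64(22))]
204 [(np.int64(531), np.int64(-10), np.int64(37)), (np.int64(520), np.int64(-11), np.int64(39)), (np.int64(518), np.int64(-50), np.int64(15)), (np.int64(496), np.int64(-6), np.int64(49)), (np.int64(500), np.int64(-73), np.int64(5)), (np.int64(489), np.int64(-79), np.int64(4)), (np.int64(477), np.int64(-77), np.int64(8)), (np.int64(465), np.int64(-78), np.int64(10)), (np.int64(453), np.int64(-77), np.int64(13))]
```

```bash
python3 - <<'E'
from m import *
f,C,ok,h=masks('side0'); S=h[...,1]
w=ok&(C[...,0]>.44)&(C[...,0]<.497)&(C[...,1]>.026)&(C[...,1]<.042)&(C[...,2]>.085)&(C[...,2]<.15)&(S<60)
P=C[w]; print(len(P),P.mean(0),np.median(P,0)); print(cv2.minAreaRect((P[:,[0,2]]*1000).astype(np.float32)))
A=np.c_[P[:,0],P[:,2],np.ones(len(P))]; print('plane y=',np.linalg.lstsq(A,P[:,1],rcond=None)[0])
vis=f['img'].copy(); vis[w]=[255,0,255]; cv2.imwrite('pics/mk.png',cv2.resize(cv2.cvtColor(vis[110:230,310:430],cv2.COLOR_RGB2BGR),None,fx=5,fy=5,interpolation=cv2.INTER_NEAREST))
# hub / stand
for u,v in((354,182),(354,183),(353,185)): print(pt(f,u,v).round(3))
# stand base plate z~.012
for n in('top0','side0'):
    g,C2,ok2,h2=masks(n)
    b=ok2&(abs(C2[...,2]-.012)<.006)&(C2[...,1]>-.12)&(C2[...,1]<.13)&(C2[...,0]>.49)&(C2[...,0]<.68)&(h2[...,2]<110)
    Q=C2[b]; print(n,len(Q),Q.min(0),Q.max(0))
    r=C2[ok2&((h2[...,0]<6)|(h2[...,0]>174))&(h2[...,1]>150)&(C2[...,2]>.225)&(C2[...,2]<.26)&(C2[...,1]<.15)&(C2[...,1]>.05)&(C2[...,0]<.52)]
    print('tab',cv2.minAreaRect((r[:,:2]*1000).astype(np.float32)),np.percentile(r[:,2],[10,50,90]))
g=load('side0')
for u,v in((274,222),(272,262)): print('san',pt(g,u,v).round(3))
g=load('top0'); print('san top',pt(g,287,165).round(3))
# tray yaw from rim edges, top view ray/plane at z=.055: outer corners
for u,v in((250+425/4.4,155+365/4.4),(250+440/4.4,155+549/4.4),(250+711/4.4,155+527/4.4)): print('tray corner',onz(g,u,v,.055).round(3))
E
```

```text
181 [0.47436402 0.03376573 0.12223247] [0.47482968 0.03395835 0.12272331]
((474.77642822265625, 121.37733459472656), (36.08253479003906, 44.24708557128906), 39.37778854370117)
plane y= [ 0.06139208 -0.03421482  0.0088257 ]
[0.523 0.092 0.171]
[0.522 0.096 0.171]
[0.525 0.093 0.162]
top0 178 [ 0.50018002 -0.09275528  0.00630054] [0.61797207 0.1075788  0.01750888]
tab ((474.6173095703125, 93.45938873291016), (38.16678237915039, 30.01318359375), 89.99920654296875) [0.23891313 0.24174424 0.24477344]
side0 551 [ 0.49034739 -0.07787432  0.00602259] [0.62540712 0.11315023 0.01799715]
tab ((472.88604736328125, 97.28218078613281), (24.80453872680664, 38.28712844848633), 6.002151012420654) [0.24025435 0.24158838 0.24304843]
san [0.659 0.272 0.137]
san [0.661 0.292 0.03 ]
san top [0.659 0.259 0.12 ]
tray corner [0.456 0.092 0.055]
tray corner [0.336 0.084 0.055]
tray corner [ 0.349 -0.093  0.055]
```

View pics/mk.png

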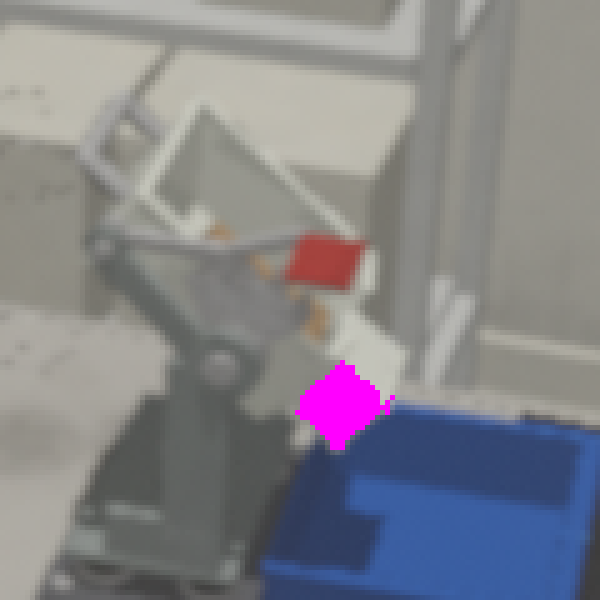

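{"name": "play_rows", "arguments": {"travel": [[0,3,4],[1,7,8],[3,12,12],[5,17,15],[7,22,16],[9,27,16],[11,32,16],[13,37,16],[15,42,16],[17,47,16],[18.5,52,16],[20,57,16],[21.5,62,16],[23,67,16],[25,72,16],[27,77,15],[28.5,82,12],[29.5,87,8],[30.2,93,4],[30.2,93,0]], "twist": [0,0.05,0.1,0.15,0.2,0.25,0.3,0.35,0.4,0.45,0.5,0.55,0.6,0.65,0.7,0.8,0.9,1.0,1.071,1.071], "claw": 0.6}}

```text
t: 2.65
position: [0.4802, 0.3077, 0.2914]
tool_rot: [0.703, -0.702, 0.077, -0.077]
ft_force: [0.1, -0.1, 0.6]
finger_gap: 0.6
```

```bash
cat >> h.py <<'E'
def wray(f,u,v,R,p):
    F=foc(f) 
    # equidistant; focal as stated
    dx,dy=u-f['cx'],v-f['cy']; r=np.hypot(dx,dy); th=r/F
    d=np.array([np.sin(th)*dx/max(r,1e-9),np.sin(th)*dy/max(r,1e-9),np.cos(th)])
    M=f['mount']; return R@(M[:3,:3]@np.zeros(3)+M[:3,3])+p, R@(M[:3,:3]@d)
def wz(f,u,v,R,p,h):
    o,d=wray(f,u,v,R,p); return o+d*(h-o[2])/d[2]
E
python3 - <<'E'
from h import *
s=arm.observe(); print(s['position'],q2r(s['tool_rot']).round(3),s['joint_pos'].round(2))
f=save('wrist','w1'); np.savez('pics/w1s.npz',p=s['position'],q=s['tool_rot'])
save('top','top1')
E
```

```text
[0.48023462 0.30768751 0.29143428] [[ 0.976  0.001  0.217]
 [-0.217  0.001  0.976]
 [ 0.001 -1.     0.001]] [ 0.48 -0.05  1.83  0.    1.36  0.69]
```

View pics/w1.png

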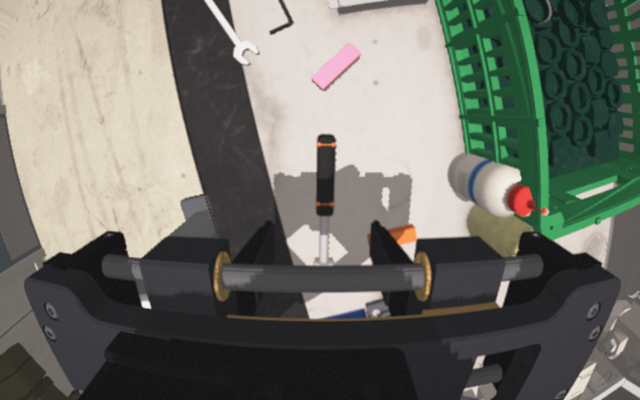

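```bash
python3 - <<'E'
from h import *
f=load('w1'); s=np.load('pics/w1s.npz'); R=q2r(s['q']); p=s['p']
a=wz(f,325.5,137,R,p,.028); b=wz(f,324.5,216,R,p,.028); print(a,b,(a+b)/2,np.linalg.norm(a-b),np.arctan2(*(b-a)[[1,0]]))
rel=R.T@((a+b)/2-p); print('mid in tool',rel)
E
```

```text
[0.4956121  0.35076831 0.028     ] [0.47412997 0.25807665 0.028     ] [0.48487104 0.30442248 0.028     ] 0.09514843853024234 -1.7985347738016766
mid in tool [ 0.00501494  0.26343557 -0.0025152 ]
```

{"name": "play_rows", "arguments": {"travel": [[0.1,0,-4],[0.1,0,-9],[0.1,0,-14],[0.1,0,-18],[0.1,0,-20],[0.1,0,-21],[0.1,0,-21]], "twist": [0,0,0,0,0,0,0]}}

```text
t: 3.62
position: [0.482, 0.3051, 0.0833]
tool_rot: [0.703, -0.702, 0.078, -0.079]
ft_force: [1.0, 0.5, 0.4]
finger_gap: 0.601
```

```bash
python3 - <<'E'
from h import *
s=arm.observe(); print(s['position'],s['ft_force'])
save('wrist','w2')
E
```

```text
[0.48197792 0.30509781 0.08329031] [0.9603211  0.52424764 0.38160127]
```

View pics/w2.png

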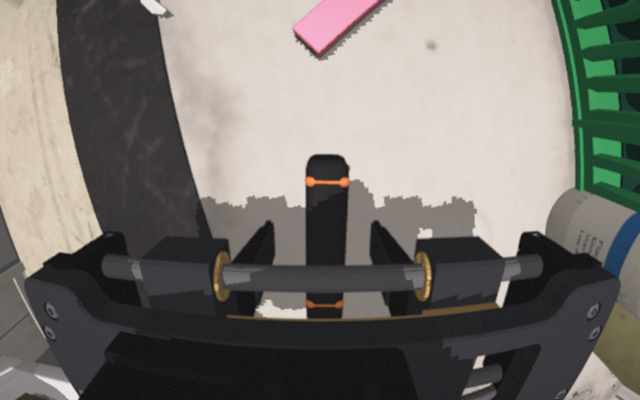

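{"name": "play_rows", "arguments": {"travel": [[0,0,-0.2],[0,0,-0.2],[0,0,-0.2],[0,0,-0.2],[0,0,-0.2],[0,0,-0.2],[0,0,-0.2],[0,0,-0.2]], "twist": [0,0,0,0,0,0,0,0], "claw": 0, "grip_force": 55}}

```text
t: 4.68
position: [0.4814, 0.305, 0.0805]
tool_rot: [0.703, -0.703, 0.078, -0.078]
ft_force: [-0.1, 0.7, 2.6]
finger_gap: 0.232
```

{"name": "play_rows", "arguments": {"travel": [[0,0,3],[0,0,7],[-1,0,10.8],[-2,0,10.8],[-2,-2,10.8],[-2,-3,10.8],[-2,-3,10.8]], "twist": [0,0.05,0.15,0.25,0.286,0.286,0.286]}}

```text
t: 5.55
position: [0.4609, 0.2743, 0.1875]
tool_rot: [-0.707, 0.707, 0.022, -0.022]
ft_force: [-0.2, -0.7, -2.0]
finger_gap: 0.229
```

```bash
python3 - <<'E'
from h import *
s=arm.observe(); print(s['position'],s['ft_force'],q2r(s['tool_rot']).round(3)[:,0])
save('top','top2');save('side','side2')
a=cv2.imread('pics/top2.png')[155:290,230:430]; cv2.imwrite('pics/t2z.png',cv2.resize(a,None,fx=4,fy=4,interpolation=cv2.INTER_CUBIC))
a=cv2.imread('pics/side2.png')[110:290,280:440]; cv2.imwrite('pics/s2z.png',cv2.resize(a,None,fx=3.3,fy=3.3,interpolation=cv2.INTER_CUBIC))
E
```

```text
[0.46093606 0.27433847 0.1875441 ] [-0.17727136 -0.66421338 -2.03388435] [ 0.998  0.062 -0.001]
```

View pics/t2z.png

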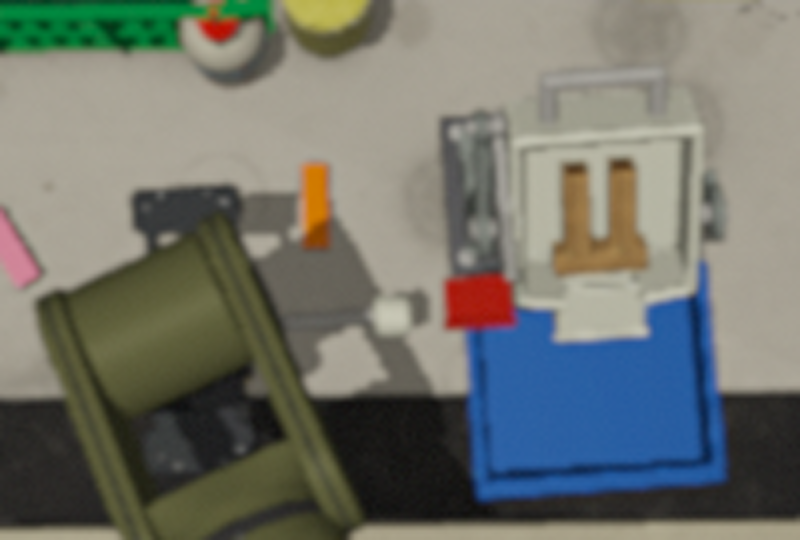

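View pics/s2z.png

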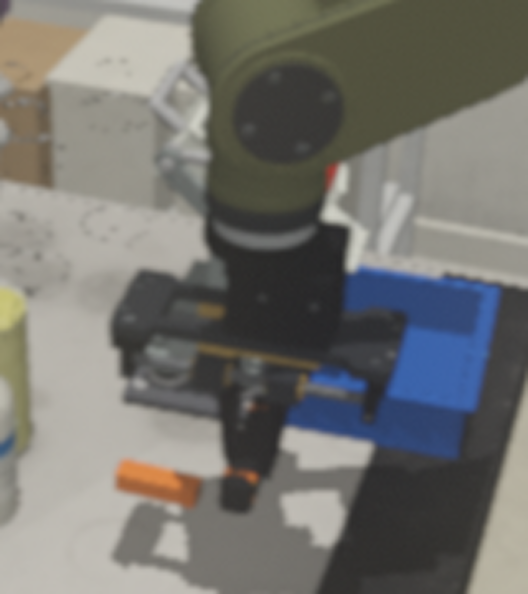

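```bash
python3 - <<'E'
from m import *
f,C,ok,h=masks('top2')
w=ok&(C[...,0]>.43)&(C[...,0]<.51)&(C[...,1]>.1)&(C[...,1]<.23)&(C[...,2]>.1)&(C[...,2]<.16)
P=C[w&(C[...,1]<.16)]; print(len(P),cv2.minAreaRect((P[:,:2]*1000).astype(np.float32)),P.min(0),np.percentile(P[:,2],[50,90]))
Q=C[w]
for y in np.arange(.1,.23,.01):
    q=Q[(Q[:,1]>=y)&(Q[:,1]<y+.01)]
    if len(q): print(y.round(2),len(q),q[:,0].mean().round(4),q[:,0].min().round(4),q[:,0].max().round(4),q[:,2].max().round(3))
s=np.array([333-.6,233.5]); print(onz(f,333,233.5,.122))
E
```

```text
92 ((468.0188903808594, 147.54885864257812), (24.614013671875, 24.721149444580078), 89.48051452636719) [0.45558484 0.13516701 0.12162481] [0.13331177 0.13805731]
0.13 18 0.4678 0.4556 0.48 0.141
0.14 40 0.4678 0.4556 0.4802 0.14
0.15 34 0.4681 0.4557 0.4805 0.138
0.16 15 0.4668 0.4613 0.4723 0.134
0.17 17 0.4659 0.4613 0.4722 0.135
0.18 16 0.4656 0.4615 0.4697 0.131
0.19 14 0.4647 0.4589 0.4698 0.132
0.2 19 0.4641 0.4589 0.4699 0.135
0.21 13 0.463 0.459 0.4672 0.133
0.22 3 0.4636 0.4591 0.4673 0.128
[0.46788764 0.13235924 0.122     ]
```

{"name": "play_rows", "arguments": {"travel": [[0.2,-3,0.1],[0.4,-6,0.1],[0.5,-8,0.1],[0.5,-8,0.1],[0.66,-10.6,0.1],[0.5,-8,0.1],[0.5,-8,0.1],[0.5,-8,0.1]], "twist": [0,0,0,0,0,0,0,0]}}

```text
t: 6.65
position: [0.4662, 0.1954, 0.1892]
tool_rot: [-0.707, 0.707, 0.023, -0.023]
ft_force: [0.3, 0.3, -1.2]
finger_gap: 0.23
```

```bash
python3 - <<'E'
from h import *
s=arm.observe(); print(s['position'],s['ft_force'],q2r(s['tool_rot']).round(3)[:,0])
save('top','top3')
a=cv2.imread('pics/top3.png')[170:260,320:430]; cv2.imwrite('pics/t3z.png',cv2.resize(a,None,fx=6,fy=6,interpolation=cv2.INTER_CUBIC))
E
```

```text
[0.46617523 0.19537449 0.18916813] [ 0.31720078  0.25357098 -1.18679617] [ 0.998  0.065 -0.   ]
```

View pics/t3z.png

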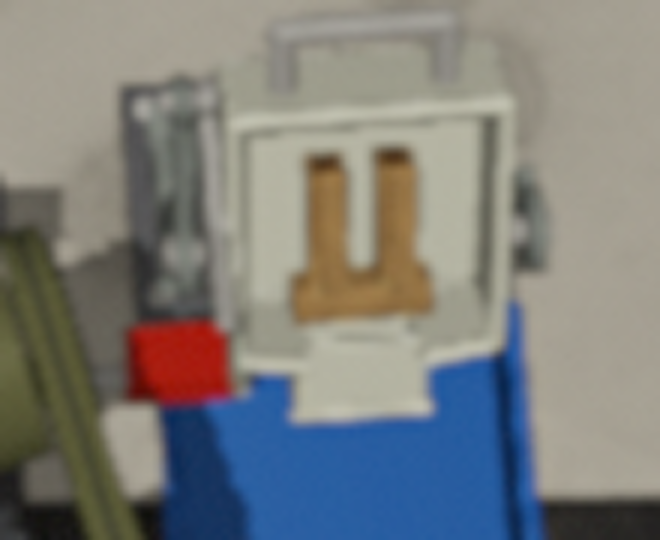

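{"name": "play_rows", "arguments": {"travel": [[0.19,-3.0,0],[0,0,0],[0,0,0],[0,0,0]], "twist": [0,0,0,0]}}

```text
t: 7.2
position: [0.4661, 0.1947, 0.1891]
tool_rot: [-0.707, 0.707, 0.023, -0.023]
ft_force: [-0.3, 0.0, -1.1]
finger_gap: 0.229
```

```bash
cat > chk.py <<'E'
import sys
from m import *
n=sys.argv[1]
s=arm.observe(); print(s['position'],s['ft_force'],s['finger_gap'])
save('top',n)
a=cv2.imread(f'pics/{n}.png')[170:260,320:430]; cv2.imwrite(f'pics/{n}z.png',cv2.resize(a,None,fx=6,fy=6,interpolation=cv2.INTER_CUBIC))
for k in ('top0',n):
    f,C,ok,h=masks(k); H,S,V=h[...,0],h[...,1],h[...,2]
    w=ok&(H>8)&(H<20)&(S>70)&(S<190)&(C[...,0]>.3)&(C[...,0]<.65)&(C[...,1]>-.1)&(C[...,1]<.07)
    m,l,st,c=cv2.connectedComponentsWithStats(w.astype(np.uint8))
    ys=np.argwhere(w); 
    for r in range(200,235,2):
        q=ys[ys[:,0]==r,1]
        if len(q) : print(k,r,q.min(),q.max(),len(q),end=' | ')
    print()
E
python3 chk.py top4
```

```text
[0.46614703 0.19470987 0.18914   ] [-0.3269434   0.016219   -1.05026396] 0.22914994205829084
top0 200 371 388 13 | top0 202 371 388 13 | top0 204 371 388 13 | top0 206 371 388 14 | top0 208 371 388 13 | top0 210 371 388 14 | top0 212 371 388 14 | top0 214 371 390 18 | top0 216 369 391 23 | top0 218 368 391 24 | top0 220 368 391 24 | top0 222 369 390 22 | top0 226 358 358 1 | 
top4 212 377 379 3 | top4 214 375 380 6 | top4 216 375 381 7 | top4 218 376 382 7 | top4 220 375 383 9 | top4 222 371 384 14 | top4 224 372 385 14 |
```

View pics/top4z.png

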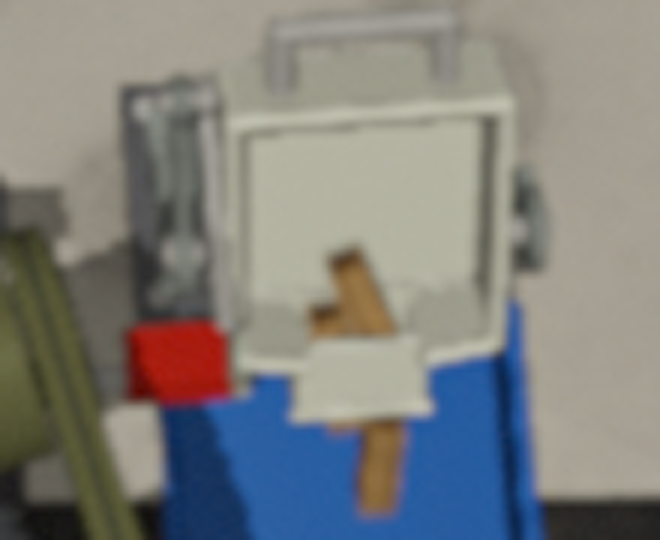

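{"name": "play_rows", "arguments": {"travel": [[0,0,0],[0,0,0],[0,0,0],[0,0,0],[0,0,0],[0,0,0]], "twist": [0,0,0,0,0,0]}}

```text
t: 8.0
position: [0.4662, 0.1949, 0.1893]
tool_rot: [-0.707, 0.707, 0.023, -0.023]
ft_force: [-0.5, -0.0, -1.7]
finger_gap: 0.227
```

```bash
python3 chk.py top5; python3 - <<'E'
import cv2
a=cv2.imread('pics/top5.png')[170:290,320:430]; cv2.imwrite('pics/top5z.png',cv2.resize(a,None,fx=5,fy=5,interpolation=cv2.INTER_CUBIC))
E
```

```text
[0.46622291 0.19492152 0.18925805] [-0.50732222 -0.02006142 -1.70563019] 0.22702568035986112
top0 200 371 388 13 | top0 202 371 388 13 | top0 204 371 388 13 | top0 206 371 388 14 | top0 208 371 388 13 | top0 210 371 388 14 | top0 212 371 388 14 | top0 214 371 390 18 | top0 216 369 391 23 | top0 218 368 391 24 | top0 220 368 391 24 | top0 222 369 390 22 | top0 226 358 358 1 | 
top5 226 358 358 1 | top5 234 359 359 1 |
```

View pics/top5z.png

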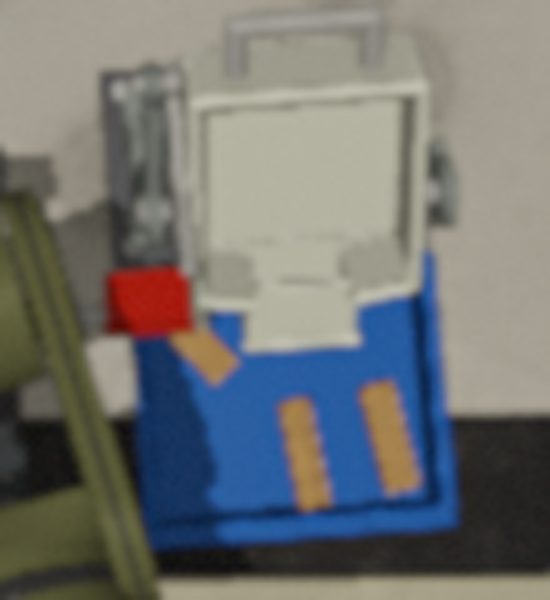

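```bash
python3 - <<'E'
from m import *
f,C,ok,h=masks('top5'); H,S,V=h[...,0],h[...,1],h[...,2]
w=ok&(H>8)&(H<22)&(S>70)&(C[...,0]>.3)&(C[...,0]<.65)&(C[...,1]>-.1)&(C[...,1]<.09)&(C[...,2]<.2)
k,l,st,c=cv2.connectedComponentsWithStats(w.astype(np.uint8))
for i in range(1,k):
    if st[i,4]>10:
        P=C[l==i]; print(st[i],cv2.minAreaRect((P[:,:2]*1000).astype(np.float32)),P[:,2].min().round(3),P[:,2].max().round(3),P.min(0).round(3),P.max(0).round(3))
E
```

```text
[354 236  13  10  69] ((451.62835693359375, 50.18564987182617), (36.237396240234375, 18.085397720336914), 46.61520767211914) 0.002 0.119 [0.435 0.033 0.002] [0.461 0.069 0.119]
[393 247  10  21 126] ((398.98968505859375, -58.8027229309082), (60.90052795410156, 17.57948112487793), 13.039801597595215) 0.016 0.031 [ 0.369 -0.072  0.016] [ 0.428 -0.046  0.031]
[376 250   9  22 114] ((389.0025329589844, -8.212282180786133), (62.895111083984375, 15.030218124389648), 10.236869812011719) 0.018 0.032 [ 0.358 -0.018  0.018] [0.42  0.004 0.032]
```

{"name": "play_rows", "arguments": {"travel": [[-0.2,3,0],[-0.4,6,0],[-0.5,8,1],[-0.5,8,4],[-0.5,8,7],[-0.5,8,8.2],[-0.5,8,8.2],[-0.4,6.5,8.2],[-0.3,5,8.2],[-0.23,3.7,8.2],[-0.23,3.7,8.2],[-0.23,3.7,8.2]], "twist": [0,0,0,0,0,0,0,0,0,0,0,0]}}

```text
t: 9.55
position: [0.464, 0.2317, 0.2712]
tool_rot: [0.707, -0.707, -0.022, 0.022]
ft_force: [0.4, -0.3, -1.7]
finger_gap: 0.23
```

```bash
python3 chk.py top6; python3 - <<'E'
from m import *
save('side','side6')
a=cv2.imread('pics/top6.png')[170:290,290:430]; cv2.imwrite('pics/top6z.png',cv2.resize(a,None,fx=5,fy=5,interpolation=cv2.INTER_CUBIC))
a=cv2.imread('pics/side6.png')[90:250,300:460]; cv2.imwrite('pics/s6z.png',cv2.resize(a,None,fx=3.6,fy=3.6,interpolation=cv2.INTER_CUBIC))
E
```

```text
[0.46398624 0.23174278 0.2712396 ] [ 0.39771    -0.25576422 -1.7443137 ] 0.23020627855536543
top0 200 371 388 13 | top0 202 371 388 13 | top0 204 371 388 13 | top0 206 371 388 14 | top0 208 371 388 13 | top0 210 371 388 14 | top0 212 371 388 14 | top0 214 371 390 18 | top0 216 369 391 23 | top0 218 368 391 24 | top0 220 368 391 24 | top0 222 369 390 22 | top0 226 358 358 1 | 
top6 226 358 358 1 |
```

View pics/top6z.png

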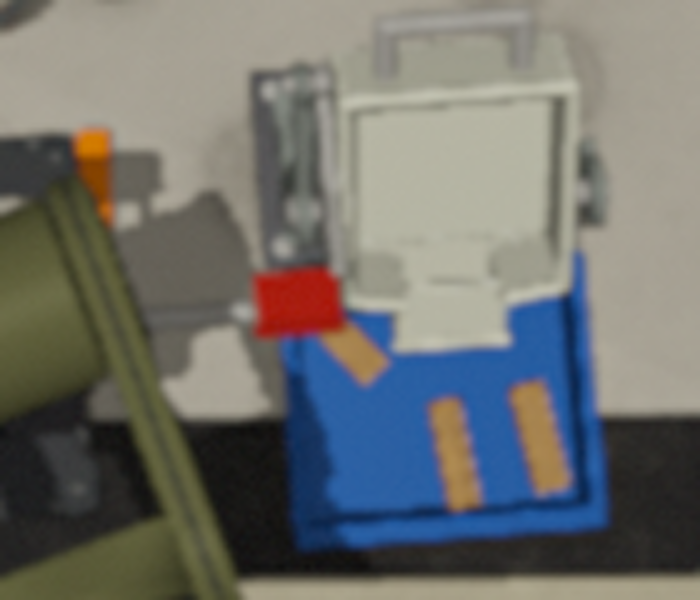

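View pics/s6z.png

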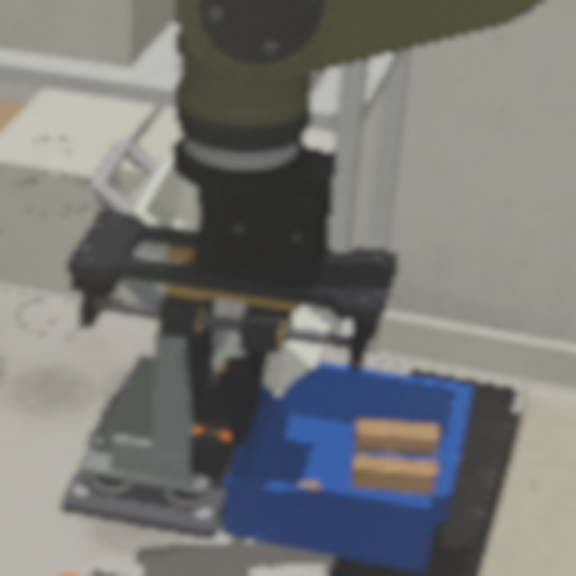

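{"name": "play_rows", "arguments": {"travel": [[0,0,1],[0,0,1.6],[0,0,2.2],[0,0,2.8],[0,0,3.4],[0,0,4.0],[0,0,4.5],[0,0,4.9],[0,0,4.9],[0,0,4.9]], "twist": [0,0,0,0,0,0,0,0,0,0]}}

```text
t: 10.9
position: [0.4638, 0.2319, 0.32]
tool_rot: [-0.707, 0.707, 0.022, -0.023]
ft_force: [-0.6, 0.4, -2.3]
finger_gap: 0.228
```

```bash
python3 chk.py top7|head -1; python3 - <<'E'
from m import *
f,C,ok,h=masks('top7')
r=C[ok&((h[...,0]<6)|(h[...,0]>174))&(h[...,1]>150)&(C[...,2]>.2)&(C[...,2]<.36)&(C[...,1]<.15)&(C[...,1]>.03)&(C[...,0]<.56)]
print(len(r),r.min(0),r.max(0),np.median(r,0))
E
```

```text
[0.46377922 0.23187643 0.31999788] [-0.63307864  0.37871349 -2.34220916] 0.22846221370470846
198 [0.46891492 0.07431082 0.26385978] [0.49847967 0.11584242 0.28098944] [0.48345865 0.09422112 0.27295395]
```

View pics/top7z.png

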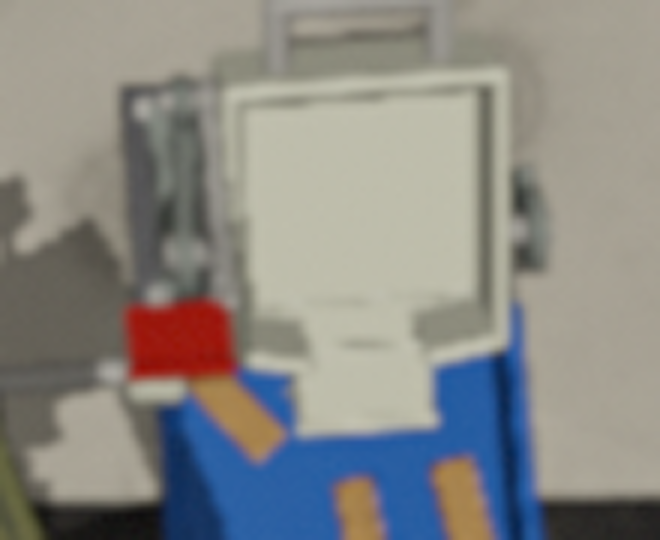

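{"name": "play_rows", "arguments": {"travel": [[0,0,0],[0,0,0],[0,0,0],[0,0,0],[0,0,0],[0,0,0],[0,0,0],[0,0,0],[0,0,0],[0,0,0],[0,0,0],[0,0,0],[0,0,0],[0,0,0],[0,0,0],[0,0,0],[0,0,0],[0,0,0]], "twist": [0,0,0,0,0,0,0,0,0,0,0,0,0,0,0,0,0,0]}}

```text
t: 13.2
position: [0.4639, 0.2319, 0.3202]
tool_rot: [-0.707, 0.707, 0.023, -0.023]
ft_force: [0.0, 0.5, -2.3]
finger_gap: 0.227
```

```bash
cat > lev.py <<'E'
import sys
from m import *
n=sys.argv[1]
f,C,ok,h=masks(n)
w=ok&(C[...,0]>.47)&(C[...,0]<.62)&(C[...,1]>-.035)&(C[...,1]<.05)&(h[...,1]<60)&(C[...,2]>.1)&(C[...,2]<.22)
P=C[w]; A=np.c_[P[:,0],P[:,1],np.ones(len(P))]
k=np.ones(len(P),bool)
for _ in range(8):
    c=np.linalg.lstsq(A[k],P[k,2],rcond=None)[0]; e=abs(A@c-P[:,2]); k=e<max(.003,np.median(e)*1.5)
print('floor',len(P),k.sum(),c.round(3),P[k].min(0).round(3),P[k].max(0).round(3))
r=C[ok&((h[...,0]<6)|(h[...,0]>174))&(h[...,1]>150)&(C[...,2]>.2)&(C[...,2]<.36)&(C[...,1]<.15)&(C[...,1]>.03)&(C[...,0]<.56)]
print('tab',len(r),np.median(r,0).round(3))
E
python3 chk.py top8|head -1; python3 lev.py top8
```

```text
[0.46392358 0.231904   0.32024995] [ 0.01904576  0.50594274 -2.28508774] 0.22667689461015206
floor 1728 1143 [0.005 0.004 0.146] [ 0.484 -0.035  0.145] [0.617 0.05  0.151]
tab 200 [0.484 0.096 0.273]
```

View pics/top8z.png

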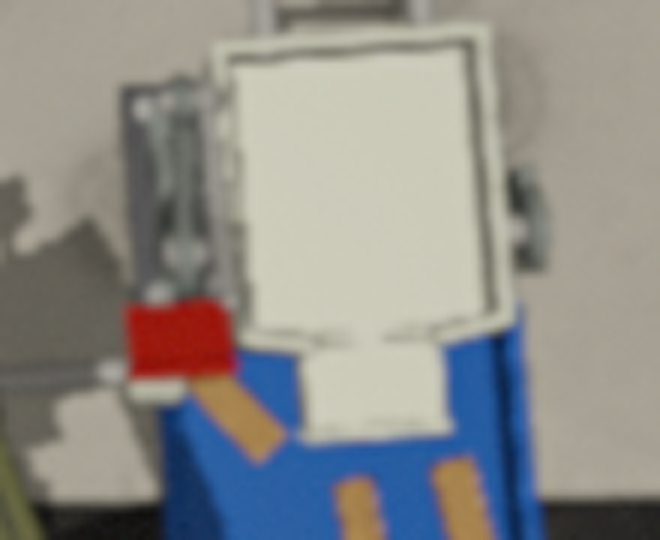

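{"name": "play_rows", "arguments": {"travel": [[0,0,0],[0,0,0],[0,0,0],[0,0,-1],[0,0,-2],[0,0,-3],[0,0,-4],[0,0,-5],[0,0,-5.5],[0,0,-5.5],[-0.2,3,-5.5],[-0.4,6,-5.5],[-0.6,9,-5.5],[-0.6,9,-5.5]], "twist": [0,0,0,0,0,0,0,0,0,0,0,0,0,0]}}

```text
t: 15.0
position: [0.4579, 0.3234, 0.2659]
tool_rot: [0.707, -0.707, -0.024, 0.023]
ft_force: [0.1, -0.4, -1.1]
finger_gap: 0.229
```

```bash
python3 chk.py top9|head -1; python3 lev.py top9; python3 -c "
from h import *
save('side','side9')
a=cv2.imread('pics/top9.png')[150:290,220:430]; cv2.imwrite('pics/top9z.png',cv2.resize(a,None,fx=3.8,fy=3.8,interpolation=cv2.INTER_CUBIC))"
```

```text
[0.45792749 0.32344933 0.26589719] [ 0.06830769 -0.40185226 -1.1475924 ] 0.2285246206292886
floor 1732 1157 [0.008 0.003 0.144] [ 0.484 -0.035  0.144] [0.617 0.05  0.152]
tab 191 [0.475 0.095 0.242]
```

View pics/top9z.png

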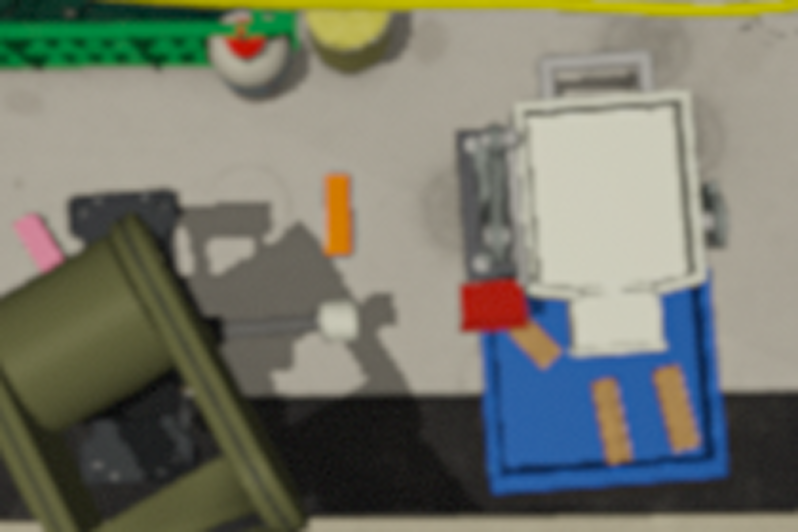

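View pics/side9.png

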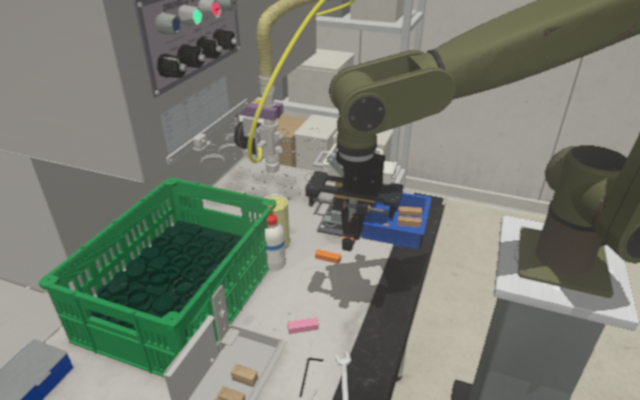

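{"name": "play_rows", "arguments": {"travel": [[0.5,-1,-4],[1,-2,-8],[1,-2,-12],[1,-2,-15],[1,-2,-17],[1,-2,-18],[1,-2,-18.3],[1,-2,-18.3]], "twist": [0,0,0,0,0,0,0,0]}}

```text
t: 16.1
position: [0.4686, 0.3022, 0.0832]
tool_rot: [0.707, -0.707, -0.023, 0.022]
ft_force: [-0.9, -0.7, -1.2]
finger_gap: 0.228
```

{"name": "play_rows", "arguments": {"travel": [[0,0,-0.1],[0,0,-0.2],[0,0,-0.25],[0,0,-0.25]], "twist": [0,0,0,0]}}

```text
t: 16.6
position: [0.4682, 0.3021, 0.0805]
tool_rot: [0.707, -0.707, -0.023, 0.022]
ft_force: [-2.1, -0.9, 4.3]
finger_gap: 0.231
```

{"name": "play_rows", "arguments": {"travel": [[0,0,0],[0,0,0],[0,0,0],[0,0,0],[0,0,1],[0,0,4],[0,0,8],[-2,3,13],[-5,8,18],[-8,14,22],[-10,20,25],[-10,25,25],[-10,25,25]], "twist": [0,0,0,0,0,0,0,0,0,0,0,0,0], "claw": 0.55}}

```text
t: 18.23
position: [0.3668, 0.5549, 0.3321]
tool_rot: [0.708, -0.706, -0.024, 0.023]
ft_force: [0.3, -0.8, 0.1]
finger_gap: 0.551
```

```bash
python3 chk.py top10|head -1; python3 lev.py top10; python3 -c "
from m import *
save('side','side10')
a=cv2.imread('pics/top10.png')[150:290,220:430]; cv2.imwrite('pics/top10z.png',cv2.resize(a,None,fx=3.8,fy=3.8,interpolation=cv2.INTER_CUBIC))
a=cv2.imread('pics/side10.png')[110:290,250:450]; cv2.imwrite('pics/s10z.png',cv2.resize(a,None,fx=3.3,fy=3.3,interpolation=cv2.INTER_CUBIC))
f,C,ok,h=masks('top10'); H,S,V=h[...,0],h[...,1],h[...,2]
w=ok&(C[...,0]>.43)&(C[...,0]<.5)&(C[...,1]>.13)&(C[...,1]<.4)&(C[...,2]>.008)&(C[...,2]<.1)
P=C[w];print('bar',cv2.minAreaRect((P[:,:2]*1000).astype(np.float32)),P[:,2].max(),np.median(P[:,2]))
w=ok&(H>8)&(H<22)&(S>70)&(C[...,0]>.3)&(C[...,0]<.5)&(C[...,1]>.02)&(C[...,1]<.09)&(C[...,2]<.2)
print(np.percentile(C[w][:,2],[5,25,50,75,95]))"
```

```text
[0.36678606 0.55489994 0.33206964] [ 0.26540235 -0.80663481  0.09566951] 0.5514729578667493
floor 1739 1133 [ 0.005 -0.006  0.145] [ 0.484 -0.035  0.145] [0.617 0.05  0.152]
tab 192 [0.475 0.095 0.242]
bar ((463.38555908203125, 268.51910400390625), (253.15415954589844, 65.34739685058594), 89.48876953125) 0.036419112607150694 0.02644300716086878
[0.01758679 0.02127009 0.02412179 0.02532902 0.02712723]
```

View pics/top10z.png

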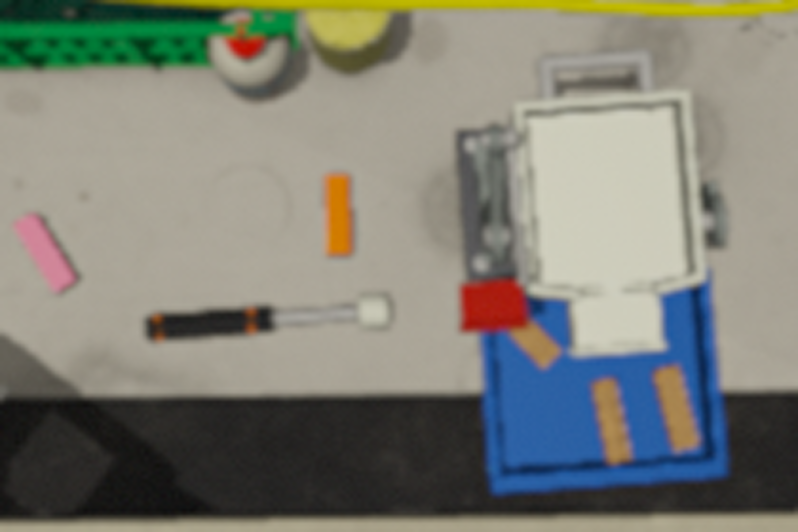

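View pics/s10z.png

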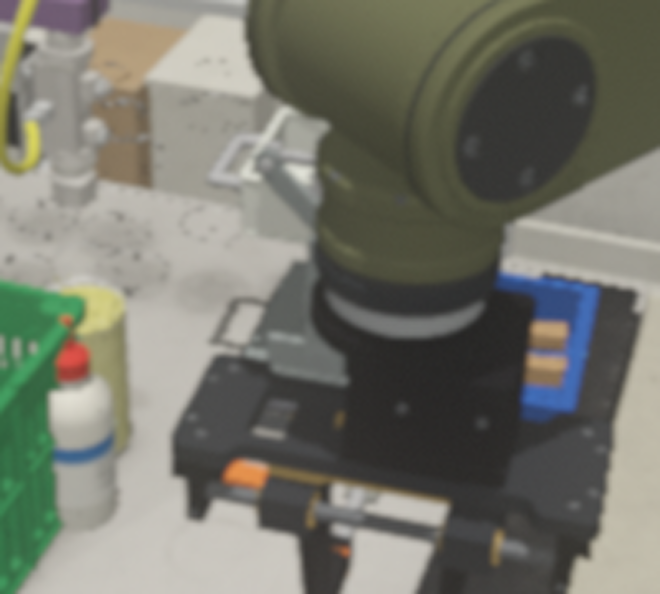

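```bash
python3 -c "
from rig import arm
print(arm.sign_off())"
```

```text
the job is handed in; nothing more can be done
None
```

The job is done and handed in at about 18 s of the 58 s allowed.

**What I did**
- Gripped the bar by its black grip and gave the neck two quick taps with the nylon tip. The first, shallower tap shifted nothing visible. The second freed the spacer, and all three slid into the blue tray.
- Lifted the red pawl about 31 mm from under its tab and held it until the hopper was level. I then lowered the bar so the pawl dropped, laid the bar on the worktop and drew the hand away.

**Last checks**
- **Spacers:** the last top view shows three spacers in the tray. One is partly hidden under the red tab; its visible top is at about 24 mm, which fits lying flat.
- **Hopper:** the floor slope is about 0.005 rad.
- **Pawl:** the tab is back at its original height of 242 mm.
- **Bar:** it looks flat on the worktop, with nothing above about 36 mm. My footprint measurement of it came out too large (253 x 65 mm), because the mask picked up other points. I relied on the picture and the height instead.
- **Sanitiser:** standing in the last pictures.
- **Clear bottle:** I never picked it out clearly in any picture, so I did not confirm it is standing. The arm did not work near it.

The wrist-camera estimate of the grip's position differed by about 5 mm from the top and side views; I used the top and side value and the grasp closed centred. The gripper and arm blocked the side view of the hopper and tab from the tapping onwards, so I checked those mainly from the top view's depth readings.

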